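# Reload the rolling-tack ramp

## Robot

A 6-joint arm with a two-finger parallel gripper is mounted at the origin on a cart in front of the work surface, level with it; the furniture and walls round the work are solid. World frame = base frame: x ahead of the robot, y to its left, z up, the work surface at z = 0. Lengths are in mm, angles in rad, forces in N, time in s.
With the tool pointing down it reaches from about 350 to 875 mm from the base axis. Payload 4.2 kg.
Tool frame: the origin (TCP) lies on the mounting face of the last link; the fingertips stand 173 mm ahead of it and the grasp point (between the pads) lies 155 mm ahead of it (tcp_to_grasp is the distance from the TCP to the grasp point, in mm); z points along the fingers, y is the direction in which the jaws open and shut (so a half turn about z gives the same grasp; the last joint's range is limited). The gripper opens to 85 mm and grips with 20 to 120 N. Pads are 22 mm wide; open, the fingers measure 114 mm over their backs; the gripper's body (76 mm by 85 mm) begins 54 mm behind the grasp point. The pads swing forward as they close: fully open they stand 13 mm farther back than shut.
Start: joints at [1.467, 0.385, 0.008, 0, -1.194, -0.259], TCP at [221.775, 584.308, 404.712] pointing down, gripper open.
Joint ranges: [-3.14, 3.14], [-1.21, 2.06], [-1.07, 1.41], [-3.16, 2.05], [-2.99, -0.16], [-3.1, 3.1]. Speed limits (rad/s): [2.79, 2.79, 3.14, 3.14, 3.14, 3.14].

## Interface

Orientations are given as a unit quaternion [x, y, z, w].
In Python, from bench import * gives the robot as it stands. The module is installed in compiled form; this text tells all that it offers.
- The arm moves only by the tool apply_moves, never from a script. Its arguments are lists of equal length, an entry for each row: "fingers": the closure, from 0 (fully open) to 1 (shut); "dp": the shift along the world's x, y, z in cm, a list of three; "yaw": the turn about the world's z in degrees. A call has 1 to 10 rows; each row is the pose to reach, as a shift and turn from the pose measured when the call began; what a row does not reach only later rows make up. A row lasts 1/10 s, in which the tool goes at most 50 mm and 8.59 degrees, less where a joint would pass 70% of its speed; a pose out of reach is approached as far as the arm can. A call with a gripper value outside its range is refused whole. The fingers move at their own pace and stop on an object; the grip force is fixed at half the most. Time passes only in rows, so rows that repeat a pose let the fingers close. It gives the time, the measured TCP pose, the force and the opening at its end, in the units of the state.
- read_state(): the state, without advancing time (a new reading comes with each control period).
- get_image(name): name is "scene" or "top"; returns a dict with "color" (400x640x3 uint8, blue, green, red), "mtx" (3x3 intrinsics, pixels), "camera_from_world" (4x4, takes a point from world to camera coordinates). Camera axes: x right, y down, z forward; pixel columns grow to the right and rows downward; lengths in mm; the calibration is good to about 2 mm. A picture is of the moment at which its call begins. There is no depth.
- job_done(): hands the job in, once; it reports no verdict.
The state is a dict: "clock": time; "joints": joint angles; "joint_vel": joint speeds; "joint_efforts": joint torques, N m; "position": TCP position; "ee_rot": TCP orientation; "contact_force": force on the tool from outside, world axes, zero at the start; "wrist_torque": the same for the moment, N m; "gripper_width": finger opening in mm.
Only numpy, scipy, OpenCV 4.12 (cv2) and the standard library are available. Lean on these libraries where they do the work, as an engineer would, in place of code of your own. Each camera call takes 0.05 s, during which the arm holds its last target. There are 200 camera calls.

## Task

Get the rolling-tack tester ready for its next run: push the steel roller slowly and gently with the fingertips from the run-out at the foot of the ramp up the incline and over the crest, until it rests by itself against the stop plate, without ever letting it run back down. Only push it - do not grip it or lift it off the track - then draw the hand away, and leave the other things on the bench where they stand.

Things in the scene. Friction and masses are not known exactly. Their poses are not given: they have to be found in the camera images.
- roller: Loose smooth steel cylinder, 50 mm diameter, 70 mm long, about 0.35 kg, dark ends with brass centres. Origin at its centre; its y axis is the cylinder's axis, across the track. Slippery (friction about 0.35), rolls freely: let go on the incline it runs back at once. Push at about 0.05 m/s: over 0.22 m/s before the crest is a runaway. About 1 N moves it; over 15 N from the fingers is gripping or ramming.
- tack_ramp: Grey and aluminium ramp, fixed, 380 x 104 mm. Origin: centre of its underside, on the bench; x points level uphill, y across, z up. Track between two side guides 76 mm apart that stand 10 mm above it. In its frame: level run-out 10 mm high from x -190 to -60 mm, where the roller starts; a lip (18 mm high) fills x -190 to -178. Keep fingertips 12 mm or more above the track to clear lip and guides.
- foot (a point): Point on the middle of the track where the level run-out ends and the 8 degree incline begins: x -60 mm in the ramp's frame, 10 mm above the bench.
- crest (a point): Point on the middle of the track at the crest: x +120 mm in the ramp's frame, 35 mm above the bench. Beyond it a short seat falls 10 degrees to the stop plate, so that a roller whose centre has passed the crest settles by itself against the plate.
- stop (a point): Point on the face of the upright stop plate (black rubber pad), middle of its width, 57 mm above the bench, x +165 mm in the ramp's frame; plate top 63 mm above the bench. The roller at rest against it has its centre 25 mm short of this point (x +140, y 0, z 57 mm in the ramp's frame).
- black_lid_jar: Bystander: white jar with black lid, 82 mm wide, 79 mm high, left of the ramp. Origin at the centre of its underside.
- dome_bottle: Bystander: white bottle with domed cap, 51 mm wide, 98 mm high, left of the ramp. Origin at the centre of its underside.
- timer: Bystander: small white timer, 58 x 64 x 21 mm, left of the ramp. Origin at the centre of its underside.
- pipette_bulb: Bystander: red rubber bulb, 52 x 95 x 52 mm, beyond the ramp. Origin at the centre of its underside.
- blue_cap_bottle: Bystander: small white bottle with blue cap, 33 mm wide, 66 mm high, right of the foot of the ramp. Origin at the centre of its underside.

How it is judged (in metres and radians):
On the way:
1. the roller has been pushed to the upper half of the incline, still on the track and not yet over the crest (x of roller in the frame of tack_ramp between 0.03 and 0.118 m and z of roller in the frame of tack_ramp below 0.066 m), for 0.1 s.
At the end, for the whole second after the job is handed in: the roller lies still (under 10 mm/s) between the crest and the stop plate, its centre within 6 mm of the resting place against the plate, within 8 mm of the middle of the track and square across it within 0.1 rad; the bystanders are within 20 mm of where they stood (x of roller in the frame of tack_ramp between 0.134 and 0.146 m and y of roller in the frame of tack_ramp between -0.008 and 0.008 m and z of roller in the frame of tack_ramp between 0.053 and 0.061 m and angle between the y axis of roller and the y axis of tack_ramp, either way round below 0.1 rad and linear speed of roller below 0.01 m/s and distance of each of black_lid_jar, dome_bottle, timer, pipette_bulb, blue_cap_bottle from where it was at the start of the episode below 0.02 m); the robot touches nothing.
It fails at once if the roller runs away or rolls back freely before the crest (faster than 0.22 m/s) (x of roller in the frame of tack_ramp below 0.118 m and linear speed of roller above 0.22 m/s).
It fails at once if the roller is lifted more than 15 mm off the track (z of roller in the frame of tack_ramp above 0.0755 m or (x of roller in the frame of tack_ramp below 0.03 m and z of roller in the frame of tack_ramp above 0.0627 m) or (x of roller in the frame of tack_ramp below -0.06 m and z of roller in the frame of tack_ramp above 0.05 m)).
It fails at once if the roller is gripped or rammed (over 15 N from the fingers) (contact force between the fingers and roller above 15 N).
It fails at once if a bystander is moved more than 20 mm (distance of any of black_lid_jar, dome_bottle, timer, pipette_bulb, blue_cap_bottle from where it was at the start of the episode above 0.02 m).
It also fails if it takes over 48 s, if anything falls off the work surface, if the arm or the gripper's body presses on something with over 40 N, if the wrist force passes 120 N, or if a joint passes its speed limit or range.

## Working session

There is one attempt and no reset: what is moved stays moved. The work goes in short steps, Python scripts to look and compute and a tool call to move; the robot and the scene stay as the last step left them, time stands still between calls to the robot, and variables do not carry over. Pictures are saved under pics/ and viewed, about 8 in all and at most 12, crops included, and the job is handed in when it is done.

Besides the shell and the picture viewer there is one more tool, called after "Request:" as name([rows], argument=value, ...), one row to a line, values as JSON. apply_moves: Moves the arm, as the interface text tells. Its arguments: {"type":"object","properties":{"fingers":{"type":"array","items":{"type":"number"}},"dp":{"type":"array","items":{"type":"array","items":{"type":"number"}}},"yaw":{"type":"array","items":{"type":"number"}}},"required":["fingers","dp","yaw"]}

```bash
mkdir -p pics; cat > h.py <<'E'
from bench import *
import numpy as np, cv2
def ray(im,u,v,z):
    T=im["camera_from_world"];R=T[:3,:3];t=T[:3,3];c=-R.T@t
    d=R.T@np.linalg.inv(im["mtx"])@np.array([u,v,1.]);return c+d*(z-c[2])/d[2]
def proj(im,p):
    q=im["camera_from_world"]@np.append(p,1.);q=im["mtx"]@q[:3];return q[:2]/q[2]
E
python3 - <<'E'
from h import *
for n in("scene","top"):
    im=get_image(n);cv2.imwrite(f"pics/{n}0.png",im["color"]);T=im["camera_from_world"];print(n,-T[:3,:3].T@T[:3,3],T[2,:3],im["mtx"][0,0])
print(read_state())
E
```

```text
scene [  52.29731679 -753.02999764  941.8040509 ] [ 0.40357462  0.56134309 -0.72251052] 365.5791959578626
top [ 480.58344473  -58.38922289 1243.59333802] [ 0.04314371 -0.01821548 -0.99890281] 387.56950603243956
{'clock': 0.1, 'joints': array([ 1.46660593e+00,  3.85492567e-01,  6.73607409e-03, -4.23556450e-04,
       -1.19401240e+00, -2.58559929e-01]), 'joint_vel': array([ 0.00092267, -0.00104777,  0.00521175,  0.00046569,  0.00053074,
       -0.00161938]), 'joint_efforts': array([-4.23000629e-04, -3.93320453e+01,  1.88929367e+01,  4.19798389e+00,
       -2.58224150e-03,  6.42986379e-06]), 'position': array([221.70670025, 584.15587989, 403.7141975 ]), 'ee_rot': array([ 9.83581977e-01, -1.80459090e-01, -1.20209161e-04,  9.98524104e-04]), 'contact_force': array([ 0.35289175,  0.04247142, -0.72463917]), 'wrist_torque': array([-0.04324816,  0.06227475,  0.02735622]), 'gripper_width': 85.15097858956275}
```

View pics/scene0.png

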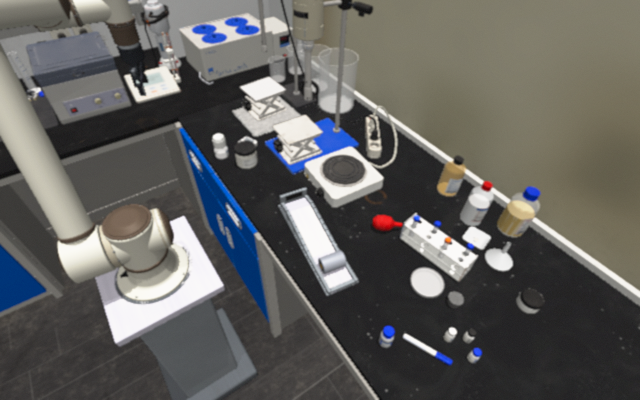

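View pics/top0.png

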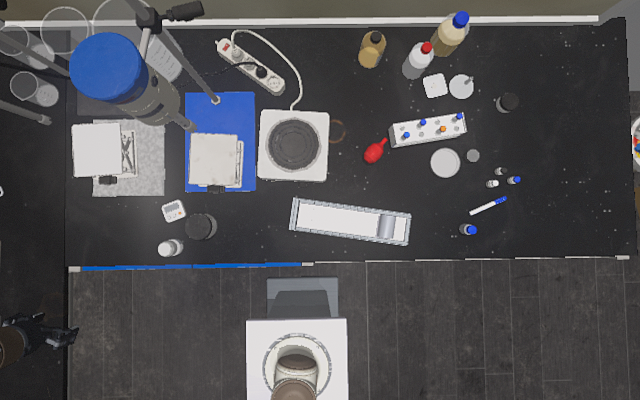

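The scene view shows the ramp with the roller at its lower right end (330,260) and the stop plate at (293,195). In the top view the ramp runs from (292,215) to (410,228), with the roller at (387,226). Next I'll zoom in and measure.

```bash
python3 - <<'E'
from h import *
im=get_image("top");c=im["color"][185:260,275:425];cv2.imwrite("pics/topz.png",cv2.resize(c,None,fx=5,fy=5,interpolation=cv2.INTER_CUBIC))
m=(im["color"].min(2)>75).astype(np.uint8);m[:190]=0;m[250:]=0;m[:,:280]=0;m[:,420:]=0
cs,_=cv2.findContours(m,0,2);k=max(cs,key=cv2.contourArea);r=cv2.minAreaRect(k);print(r);b=cv2.boxPoints(r)
for p in b: print(p,ray(im,*p,15).round(1),ray(im,*p,40).round(1))
E
```

```text
((350.113037109375, 221.28167724609375), (121.11979675292969, 35.09565734863281), 8.945381164550781)
[287.56116 229.19945] [437.4  19.4  15. ] [438.2  17.9  40. ]
[293.0183  194.53065] [546.7   0.6  15. ] [545.3  -0.6  40. ]
[412.66492 213.3639 ] [ 480.2 -378.7   15. ] [ 480.2 -372.2   40. ]
[407.20776 248.0327 ] [ 370.8 -358.2   15. ] [ 373.  -352.1   40. ]
```

View pics/topz.png

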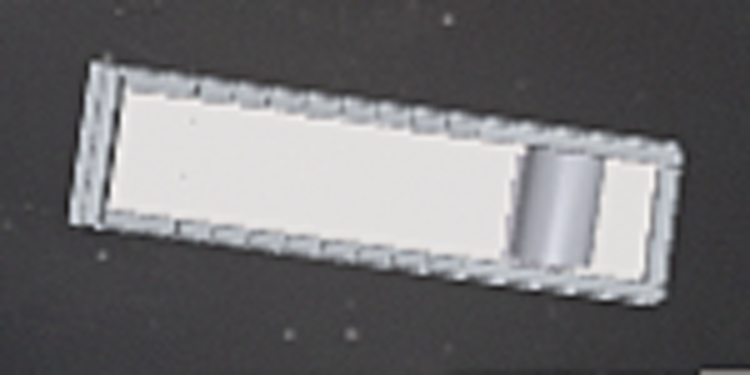

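The zoom shows the ramp corners clearly: plate top at (95,62) and (70,226), foot end at (682,150) and (662,303). The roller lies square across the track, centred near (557,209).

```bash
cat > fr.py <<'E'
from h import *
im=get_image("top");f=lambda a,b,z:ray(im,a/5+275-.4,b/5+185-.4,z)
A,B,C,D=f(95,62,63),f(70,226,63),f(682,150,20),f(662,303,20)
E
python3 - <<'E'
from fr import *
for p in(A,B,C,D):print(p.round(1))
top=(A+B)/2;bot=(C+D)/2;v=(top-bot)[:2];print("len",np.linalg.norm(v),"w",np.linalg.norm(A-B),np.linalg.norm(C-D))
print("yaw axis",np.degrees(np.arctan2(v[1],v[0])))
for a,b in((A,B),(C,D)):
  w=(a-b)[:2];print("yaw from w",np.degrees(np.arctan2(w[1],w[0]))+90)
u=v/np.linalg.norm(v);o=(top+bot)[:2]/2;n=np.array([-u[1],u[0]]);print("o",o,"u",u)
for p in((530,150),(603,155),(585,268),(512,263),(557,209)):
  q=f(*p,40)[:2]-o;print(q@u,q@n)
# guide inner lines / track near
for p,z in(((655,165),18),((640,282),18),((125,95),33),((108,210),33)):
  q=f(*p,z)[:2]-o;print("inner",q@u,q@n)
E
```

```text
[536.5  -3.4  63. ]
[437.2  13.3  63. ]
[ 476.3 -372.    20. ]
[ 380.1 -356.6   20. ]
len 373.886282857121 w 100.7590178025478 97.46689495689657
yaw axis 80.97730234509876
yaw from w 80.47082840831813
yaw from w 80.89151174586299
o [ 457.54402853 -179.684641  ] u [0.15682572 0.98762629]
-87.8546505607174 -34.79863929344703
-133.4147696834606 -38.048879641528124
-131.4452750597491 33.01921300172153
-86.00899273977402 36.221980401139724
-109.36459039962364 -0.8100464937864577
inner -171.71415147567063 -36.99084054907232
inner -171.83097910720474 37.62622620962417
inner 166.6453597870214 -33.75572389567456
inner 167.01785040732068 38.6470370810363
```

Measured in the world frame: ramp origin about (457,-180), uphill yaw about 81°, roller at ramp x about -110. I'll push with two part-closed fingers spread across the track. First I'll travel high, then check the tips from close by.

Request:
apply_moves([
  [2,-4.5,0],
  [4,-9,0],
  [6,-13.5,0],
  [8,-18,0],
  [10,-22.5,0],
  [12,-27,0],
  [14,-31.5,0],
  [16,-36,0],
  [18,-40.5,0],
  [20,-45,0],
], fingers=[0.6,0.6,0.6,0.6,0.6,0.6,0.6,0.6,0.6,0.6], yaw=[-7.8,-15.6,-23.4,-31.2,-39,-46.8,-54.6,-62.4,-70.2,-78])

```text
clock: 1.2
position: [421.9, 132.2, 404.3]
ee_rot: [-0.649, 0.761, 0.0, -0.0]
contact_force: [0.8, -0.1, 0.3]
gripper_width: 33.9
```

Request:
apply_moves([
  [0.1,-4.7,-1.2],
  [0.2,-9.4,-2.4],
  [0.3,-14.1,-3.6],
  [0.4,-18.8,-4.8],
  [0.5,-23.5,-6],
  [0.6,-28.2,-7.2],
  [0.8,-32.9,-8.4],
  [0.9,-37.6,-9.6],
  [1,-42.2,-10.8],
  [1.1,-46.8,-12],
], fingers=[0.6,0.6,0.6,0.6,0.6,0.6,0.6,0.6,0.6,0.6], yaw=[0,0,0,0,0,0,0,0,0,0])

```text
clock: 2.2
position: [432.6, -337.8, 283.7]
ee_rot: [-0.649, 0.761, 0.0, -0.0]
contact_force: [0.8, 0.2, -0.8]
gripper_width: 34.2
```

Request:
apply_moves([
  [0,0,-2],
  [0,0,-4],
  [0,0,-5],
  [0,0,-5],
], fingers=[0.6,0.6,0.6,0.6], yaw=[0,0,0,0])

```text
clock: 2.6
position: [432.2, -337.6, 232.3]
ee_rot: [-0.649, 0.761, 0.002, -0.001]
contact_force: [0.3, 0.6, 0.4]
gripper_width: 34.1
```

```bash
python3 - <<'E'
from h import *
im=get_image("scene");s=read_state();p=s["position"];print(p,s["ee_rot"])
g=cv2.resize(im["color"][140:300,230:400],None,fx=4,fy=4,interpolation=cv2.INTER_CUBIC);cv2.imwrite("pics/s1.png",g)
for d in(150,160,173,186):
  q=proj(im,p-[0,0,d]);print(d,(q-[230,140]+.4)*4)
t=get_image("top")["color"][180:265,340:440];cv2.imwrite("pics/t1.png",cv2.resize(t,None,fx=6,fy=6,interpolation=cv2.INTER_CUBIC))
E
```

```text
[ 432.7609376  -337.60848769  233.52973279] [-6.49130856e-01  7.60676210e-01  8.29947664e-04 -3.82075084e-04]
150 [442.31809498 505.94009907]
160 [441.41139265 513.92984191]
173 [440.25181801 524.14786266]
186 [439.11333324 534.18004223]
```

View pics/s1.png

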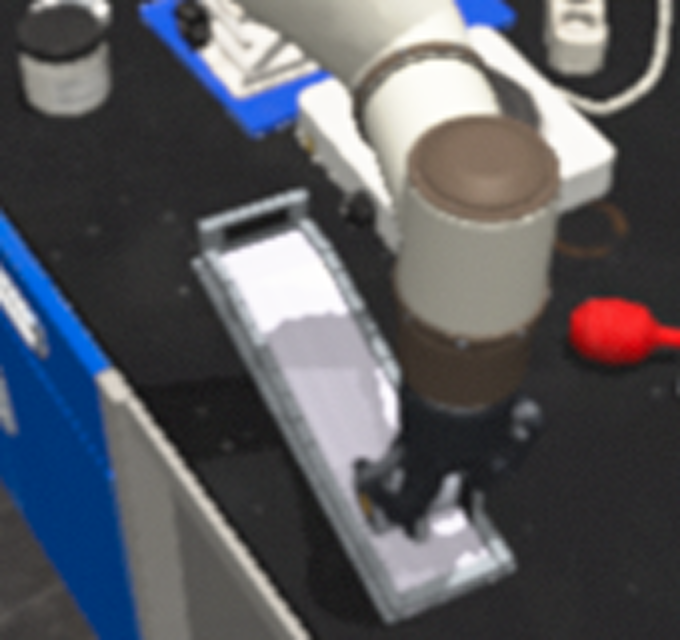

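The hand hovers over the run-out and the near fingertip shows at about (415,533) in the crop. I'll compare that with the predicted tip for different tool lengths.

```bash
python3 - <<'E'
from h import *
im=get_image("scene");p=read_state()["position"];u=np.array([.157,.988,0]);n=np.array([-.988,.157,0])
for s in(1,-1):
 for d in(160,173,186):
  for a in(-11,11):
   for b in (17,31):
    print(s,d,a,b,((proj(im,p-[0,0,d]+u*a+n*b*s)-[230,140]+.4)*4).round())
E
```

```text
1 160 -11 17 [428. 534.]
1 160 -11 31 [409. 542.]
1 160 11 17 [413. 509.]
1 160 11 31 [395. 516.]
1 173 -11 17 [427. 544.]
1 173 -11 31 [409. 552.]
1 173 11 17 [412. 519.]
1 173 11 31 [394. 527.]
1 186 -11 17 [426. 554.]
1 186 -11 31 [408. 562.]
1 186 11 17 [411. 529.]
1 186 11 31 [393. 537.]
-1 160 -11 17 [471. 516.]
-1 160 -11 31 [489. 509.]
-1 160 11 17 [456. 492.]
-1 160 11 31 [474. 485.]
-1 173 -11 17 [470. 526.]
-1 173 -11 31 [487. 519.]
-1 173 11 17 [455. 502.]
-1 173 11 31 [472. 495.]
-1 186 -11 17 [468. 536.]
-1 186 -11 31 [486. 529.]
-1 186 11 17 [454. 512.]
-1 186 11 31 [471. 505.]
```

View pics/t1.png

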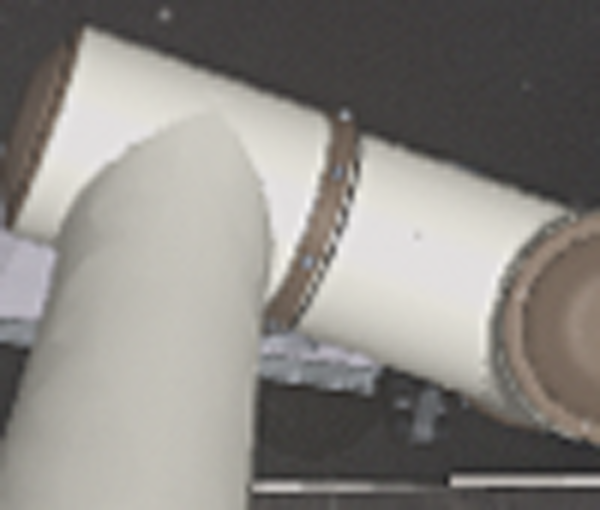

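The near tip matches an effective tip reach of about 160–170 mm. The top view is blocked by the arm, so it doesn't help here. I'll lower behind the roller to TCP z about 190.

Request:
apply_moves([
  [0,0,-1],
  [0,0,-2],
  [0,0,-3],
  [0,0,-3.8],
  [0,0,-4.2],
  [0,0,-4.2],
], fingers=[0.6,0.6,0.6,0.6,0.6,0.6], yaw=[0,0,0,0,0,0])

```text
clock: 3.35
position: [433.0, -337.6, 191.8]
ee_rot: [-0.649, 0.761, 0.0, -0.0]
contact_force: [-0.3, 0.2, 0.1]
gripper_width: 34.0
```

```bash
python3 - <<'E'
from h import *
im=get_image("scene");s=read_state();print(s["position"],s["contact_force"])
g=cv2.resize(im["color"][220:300,290:380],None,fx=7,fy=7,interpolation=cv2.INTER_CUBIC);cv2.imwrite("pics/s2.png",g)
E
```

```text
[ 433.23201548 -337.65417352  192.37512288] [-0.44131671  0.34172567  0.77130338]
```

View pics/s2.png

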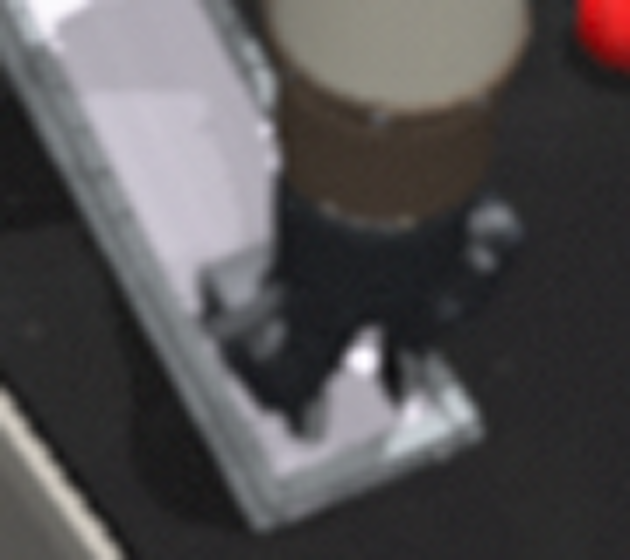

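The fingers stand inside the track behind the roller, clear of the lip and guides. I'll start the gentle push.

Request:
apply_moves([
  [0.03,0.2,-0.1],
  [0.08,0.5,-0.1],
  [0.13,0.8,-0.15],
  [0.17,1.1,-0.15],
  [0.22,1.4,-0.15],
  [0.27,1.7,-0.15],
  [0.32,2.0,-0.15],
  [0.37,2.3,-0.15],
  [0.41,2.6,-0.15],
  [0.46,2.9,-0.15],
], fingers=[0.6,0.6,0.6,0.6,0.6,0.6,0.6,0.6,0.6,0.6], yaw=[0,0,0,0,0,0,0,0,0,0])

```text
clock: 4.4
position: [437.8, -308.4, 190.8]
ee_rot: [-0.649, 0.761, -0.0, 0.0]
contact_force: [-0.4, -0.5, 0.1]
gripper_width: 34.1
```

Request:
apply_moves([
  [0.05,0.3,0],
  [0.1,0.6,0],
  [0.14,0.9,0],
  [0.19,1.2,0],
  [0.24,1.5,0],
  [0.29,1.8,0],
  [0.33,2.1,0],
  [0.38,2.4,0],
  [0.43,2.7,0],
  [0.48,3.0,0],
], fingers=[0.6,0.6,0.6,0.6,0.6,0.6,0.6,0.6,0.6,0.6], yaw=[0,0,0,0,0,0,0,0,0,0])

```text
clock: 5.4
position: [442.7, -278.2, 190.9]
ee_rot: [-0.649, 0.761, -0.0, 0.0]
contact_force: [-1.0, -0.1, -0.1]
gripper_width: 34.2
```

```bash
cat > chk.py <<'E'
from h import *
import sys
im=get_image("scene");s=read_state();p=s["position"];o=np.array([457.5,-179.7]);u=np.array([.157,.988]);n=np.array([-.988,.157])
q=p[:2]-o;print(s["clock"],p,"ramp x,y",q@u,q@n,s["contact_force"])
g=cv2.resize(im["color"][170:300,260:390],None,fx=4.5,fy=4.5,interpolation=cv2.INTER_CUBIC);cv2.imwrite(f"pics/{sys.argv[1]}.png",g)
E
python3 chk.py p1
```

```text
5.45 [ 442.69865323 -277.87882582  190.84206215] ramp x,y -99.32449134849126 -0.7903450460285616 [-0.15404015  0.27437332  0.79036212]
```

View pics/p1.png

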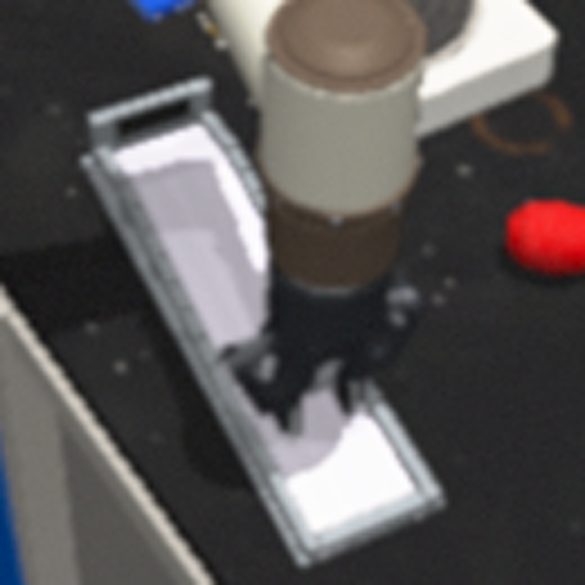

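The roller is visible between and ahead of the fingertips (325,375), now at the foot of the incline. I'll go on up, raising z with the slope at 4 mm per row.

Request:
apply_moves([
  [0.05,0.3,0],
  [0.1,0.65,0],
  [0.16,1.0,0],
  [0.22,1.4,0.05],
  [0.29,1.8,0.1],
  [0.35,2.2,0.15],
  [0.41,2.6,0.2],
  [0.48,3.0,0.26],
  [0.54,3.4,0.32],
  [0.6,3.8,0.38],
], fingers=[0.6,0.6,0.6,0.6,0.6,0.6,0.6,0.6,0.6,0.6], yaw=[0,0,0,0,0,0,0,0,0,0])

```text
clock: 6.45
position: [448.7, -239.5, 194.7]
ee_rot: [-0.649, 0.76, -0.0, 0.0]
contact_force: [-1.0, -1.7, 0.3]
gripper_width: 34.4
```

Request:
apply_moves([
  [0.06,0.4,0.06],
  [0.13,0.8,0.11],
  [0.19,1.2,0.17],
  [0.25,1.6,0.23],
  [0.32,2.0,0.28],
  [0.38,2.4,0.34],
  [0.44,2.8,0.4],
  [0.51,3.2,0.45],
  [0.57,3.6,0.51],
  [0.64,4.0,0.56],
], fingers=[0.6,0.6,0.6,0.6,0.6,0.6,0.6,0.6,0.6,0.6], yaw=[0,0,0,0,0,0,0,0,0,0])

```text
clock: 7.45
position: [455.2, -199.2, 200.4]
ee_rot: [-0.649, 0.76, -0.0, 0.0]
contact_force: [-0.2, -2.4, 0.7]
gripper_width: 34.3
```

```bash
python3 chk.py p2
```

```text
7.5 [ 455.20968183 -198.78337387  200.33691121] ramp x,y -19.213953334914855 -0.733255343285577 [-0.55653197  0.20305299  0.72504057]
```

View pics/p2.png

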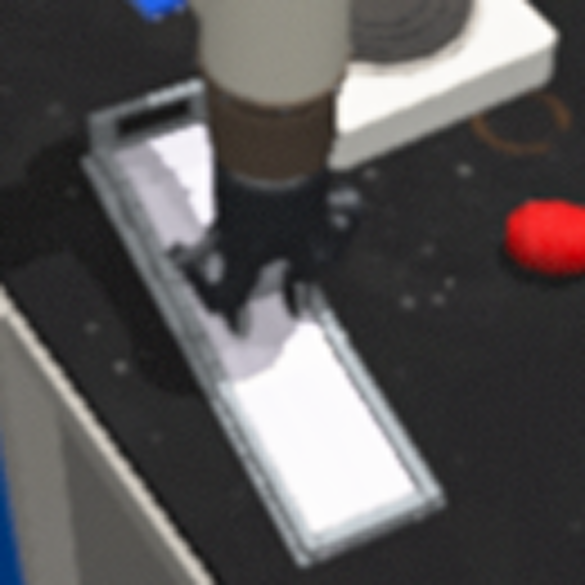

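The roller is still ahead of the tips (275,280), with a push force of about 2 N. I'll continue.

Request:
apply_moves([
  [0.06,0.4,0.06],
  [0.13,0.8,0.11],
  [0.19,1.2,0.17],
  [0.25,1.6,0.23],
  [0.32,2.0,0.28],
  [0.38,2.4,0.34],
  [0.44,2.8,0.4],
  [0.51,3.2,0.45],
  [0.57,3.6,0.51],
  [0.64,4.0,0.56],
], fingers=[0.6,0.6,0.6,0.6,0.6,0.6,0.6,0.6,0.6,0.6], yaw=[0,0,0,0,0,0,0,0,0,0])

```text
clock: 8.5
position: [461.6, -158.5, 206.0]
ee_rot: [-0.65, 0.76, 0.0, 0.0]
contact_force: [-0.0, -0.9, 1.2]
gripper_width: 34.3
```

Request:
apply_moves([
  [0.06,0.4,0.06],
  [0.13,0.8,0.11],
  [0.19,1.2,0.17],
  [0.25,1.6,0.23],
  [0.32,2.0,0.28],
  [0.38,2.4,0.34],
  [0.44,2.8,0.4],
  [0.5,3.1,0.45],
  [0.55,3.4,0.48],
  [0.58,3.6,0.5],
], fingers=[0.6,0.6,0.6,0.6,0.6,0.6,0.6,0.6,0.6,0.6], yaw=[0,0,0,0,0,0,0,0,0,0])

```text
clock: 9.5
position: [467.5, -122.2, 211.0]
ee_rot: [-0.65, 0.76, 0.0, 0.0]
contact_force: [-0.3, -1.7, 2.2]
gripper_width: 34.3
```

```bash
python3 chk.py p3
```

```text
9.55 [ 467.53548092 -122.03212226  211.02338021] ramp x,y 58.55143371206482 -0.8611983482235644 [ 0.0174123  -0.94802869 -1.22021019]
```

View pics/p3.png

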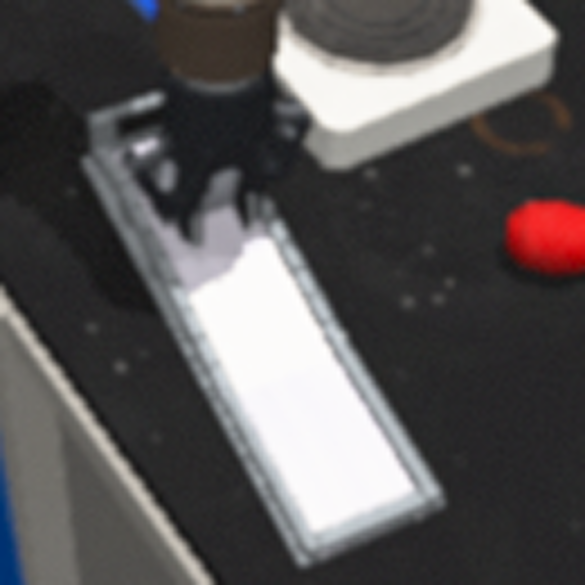

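The roller is still held ahead, about 20 mm short of the crest. I'll do the last stretch more slowly.

Request:
apply_moves([
  [0.05,0.3,0.04],
  [0.1,0.6,0.08],
  [0.14,0.9,0.12],
  [0.19,1.2,0.16],
  [0.24,1.5,0.2],
  [0.29,1.8,0.24],
  [0.33,2.1,0.27],
  [0.38,2.4,0.3],
  [0.43,2.7,0.3],
  [0.48,3.0,0.3],
], fingers=[0.6,0.6,0.6,0.6,0.6,0.6,0.6,0.6,0.6,0.6], yaw=[0,0,0,0,0,0,0,0,0,0])

```text
clock: 10.55
position: [472.4, -91.6, 213.9]
ee_rot: [-0.65, 0.76, 0.0, 0.0]
contact_force: [0.9, 0.1, 0.2]
gripper_width: 34.1
```

Request:
apply_moves([
  [0.05,0.3,0],
  [0.1,0.6,0],
  [0.13,0.8,0],
  [0.13,0.8,0],
  [0.13,0.8,0],
], fingers=[0.6,0.6,0.6,0.6,0.6], yaw=[0,0,0,0,0])

```text
clock: 11.05
position: [473.7, -83.5, 213.9]
ee_rot: [-0.65, 0.76, 0.0, 0.0]
contact_force: [0.1, -1.6, 0.9]
gripper_width: 34.3
```

```bash
python3 chk.py p4
```

```text
11.1 [473.66192879 -83.61889614 213.90964572] ramp x,y 97.46555343789976 -0.8832523389025952 [-0.1775175  -0.47749497 -0.09941766]
```

View pics/p4.png

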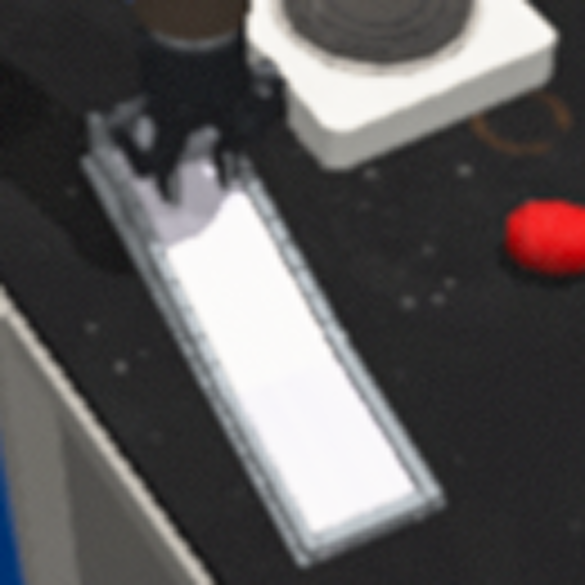

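The roller appears near the plate at (195,150), and by dead reckoning its centre is at x about 133. For margin before I let go, I'll nudge 3 mm more and watch the force.

Request:
apply_moves([
  [0.02,0.1,0],
  [0.03,0.2,0],
  [0.05,0.3,0],
  [0.05,0.3,0],
  [0.05,0.3,0],
  [0.05,0.3,0],
], fingers=[0.6,0.6,0.6,0.6,0.6,0.6], yaw=[0,0,0,0,0,0])

```text
clock: 11.7
position: [474.1, -80.6, 213.9]
ee_rot: [-0.65, 0.76, 0.0, 0.0]
contact_force: [-0.1, 0.3, 0.4]
gripper_width: 34.1
```

```bash
python3 - <<'E'
from h import *
u=np.array([.157,.988,0]);n=np.array([-.988,.157,0]);o=np.array([457.5,-179.7,0])
F=[]
for i in range(6):
  im=get_image("scene");s=read_state();F.append(s["contact_force"])
print(np.mean(F,0),s["position"],s["clock"])
for x,z in((125,60),(140,57)):
  for dx,dz in((0,25),(-25,0)):
    for y in(-35,0,35): print(x,dx,dz,y,((proj(im,o+u*(x+dx)+n*y+[0,0,z+dz])-[275,175])*10).round())
cv2.imwrite("pics/p5.png",cv2.resize(im["color"][175:230,275:335],None,fx=10,fy=10,interpolation=cv2.INTER_CUBIC))
E
```

```text
[-0.4322267   0.12137329 -0.25472581] [474.16882292 -80.65505724 213.90770159] 12.0
125 0 25 -35 [337. 194.]
125 0 25 0 [238. 226.]
125 0 25 35 [138. 259.]
125 -25 0 -35 [368. 297.]
125 -25 0 0 [270. 330.]
125 -25 0 35 [170. 364.]
140 0 25 -35 [318. 170.]
140 0 25 0 [220. 202.]
140 0 25 35 [120. 234.]
140 -25 0 -35 [349. 272.]
140 -25 0 0 [252. 305.]
140 -25 0 35 [153. 338.]
```

View pics/p5.png

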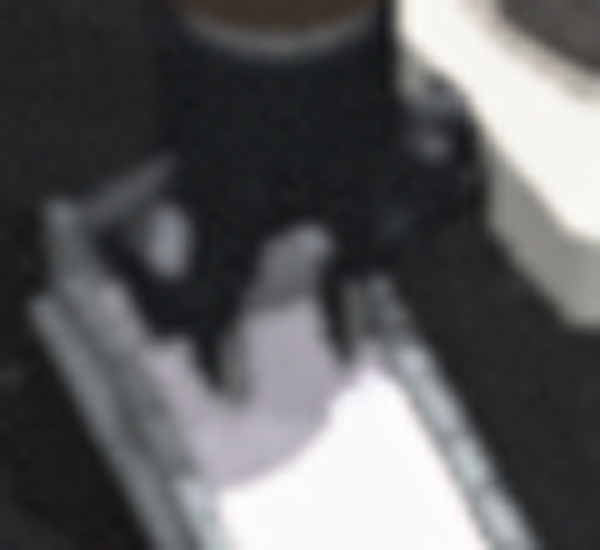

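The roller's rear edge between the fingers is at about (280,303). The prediction there is 296 for a seated roller and 327 for one at x 125, and the mean force is about zero, so it is seated. I'll draw back slowly, then up and away.

Request:
apply_moves([
  [-0.03,-0.2,0],
  [-0.08,-0.5,0],
  [-0.14,-0.9,0],
  [-0.22,-1.4,0.1],
  [-0.32,-2,0.4],
  [-0.4,-2.5,1.2],
  [-0.5,-3,3],
  [-0.5,-3.5,6],
  [-0.5,-4,9],
  [-0.5,-4,12],
], fingers=[0.6,0.6,0.6,0.6,0.6,0.6,0.6,0.6,0.6,0.6], yaw=[0,0,0,0,0,0,0,0,0,0])

```text
clock: 13.0
position: [468.7, -121.4, 335.8]
ee_rot: [-0.649, 0.761, -0.0, 0.001]
contact_force: [-0.2, 0.7, -0.6]
gripper_width: 34.0
```

Request:
apply_moves([
  [0,-4,2],
  [0,-8,4],
  [0,-12,6],
  [0,-16,6],
  [0,-20,6],
  [0,-24,6],
  [0,-28,6],
  [0,-31,6],
  [0,-33,6],
  [0,-33,6],
], fingers=[0.6,0.6,0.6,0.6,0.6,0.6,0.6,0.6,0.6,0.6], yaw=[0,0,0,0,0,0,0,0,0,0])

```text
clock: 14.0
position: [467.8, -454.0, 395.5]
ee_rot: [-0.648, 0.762, 0.0, 0.0]
contact_force: [-0.4, 0.5, -0.2]
gripper_width: 34.1
```

```bash
python3 - <<'E'
from h import *
im=get_image("top")["color"];s=get_image("scene")["color"]
a=cv2.resize(im[185:260,275:425],(750,375),interpolation=cv2.INTER_CUBIC);cv2.imwrite("pics/f1.png",np.vstack([a,cv2.resize(s[150:215,260:410],(750,325)[:1]+(225,))]) )
E
```

```text
(no output)
```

View pics/f1.png

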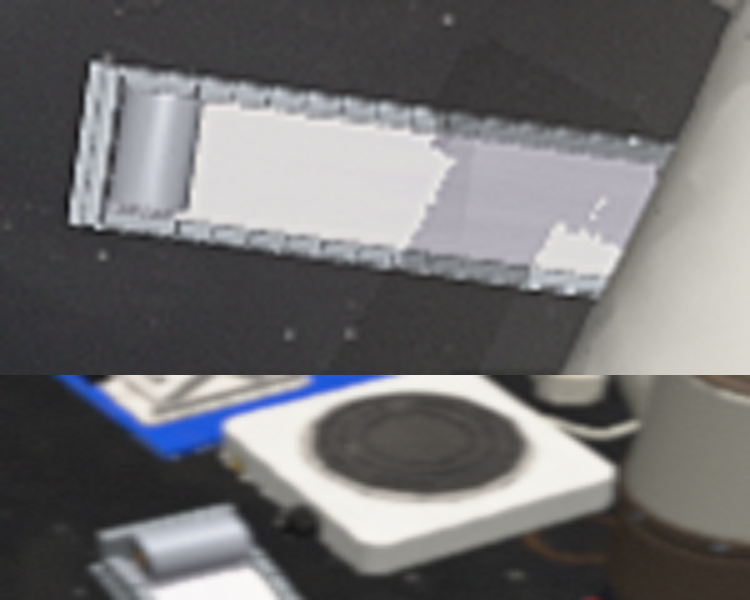

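The roller sits square against the stop plate, spanning about (118–198, 92–212) in the crop, and the hand is well clear. Handing in.

```bash
python3 -c "
from fr import *
u=np.array([.157,.988]);n=np.array([-.988,.157])
q=f(157,152,70)[:2]-[457.5,-179.7];print(q@u,q@n)
print(job_done())"
```

```text
141.38791308465608 -1.4196426275397602
the job is handed in; nothing more can be done
None
```

The roller is over the crest and resting by itself against the stop plate, and I've handed the job in at about 14 s of the 48 s allowed. I pushed it with two part-closed fingertips at about 0.03–0.04 m/s, then drew the hand back and up, well clear of the ramp.

- **Position:** the last top view puts the roller at about x +141, y −1 mm in the ramp's frame; the resting place is +140, 0. It looks square across the track. My ramp length came out 374 mm against the stated 380 mm, so allow a few mm on that reading.
- **Forces:** the tool forces reported at the end of each move stayed below about 3 N.
- **Runback:** I saw none in the pictures taken between pushes, though I did not measure the roller's speed directly.
- **Bystanders:** I did not measure their final positions. The hand passed well above or away from all of them, and the force readings showed no contact.

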